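# Shim the recorder's short foot until it stands firm

### The job

The video recorder rocks because the levelling foot at its far left corner is seized too short. From the recorder's left side slide flat packers under that foot, one on the other, as many as leave room for the tapered shim, then gently push that in on top, thin end first, until it bites and the recorder stands firm on all four feet. Press on it only lightly, do not jack it up off its good feet or shove it out of place, leave everything else on the desk alone, and let go.

Things in the scene. Friction and masses are not known exactly. Their poses are not given: they have to be found in the camera images.
- recorder: Video recorder, flat black case 240 mm deep (its x), 320 wide (its y), 44 high, 3 kg, on four levelling feet; case underside 24 mm, top 68 mm above the desk. Front panel faces its -x, camera sockets +x, left side +y. Origin: midway between the feet, at desk height, z up. Feet centred at x +-95, y +-138 mm: 25 mm in from front and rear edge, 22 mm in from the sides.
- short_foot (a point): Where the axis of the short far-left foot (recorder x +95, y +138 mm) meets the case's underside, 24 mm above the desk. The foot is a rubber dome of 16 mm radius, lowest on this axis; it hangs 6 to 14 mm clear of the desk: how much differs and must be felt or seen. Shims go in under it from the recorder's left side, along its -y, 22 mm in from that side.
- corner_top (a point): Point on the case's top straight above the short foot, 67 to 68 mm above the desk (the pads give a little). The recorder rests on its three good feet, but its weight lies only just on their side: about 2 N down here, given slowly, rocks it until the short foot lands on what is below; let go, it rocks back.
- foot_nl: Good foot, near left (recorder x -95, y +138 mm). Origin at the lowest point of its pad, on the desk. Each rubber pad, the short foot's too, gives about 0.2 mm for 10 N.
- foot_nr: Good foot, near right (recorder x -95, y -138 mm). Origin at the lowest point of its pad, on the desk.
- foot_fr: Good foot, far right (recorder x +95, y -138 mm). Origin at the lowest point of its pad, on the desk.
- packer1: Flat grey plastic packer, 130 mm long (its x), 30 mm wide (its y), 4 mm thick, 20 g, lying flat on the desk. Origin: centre of the underside. Both ends are alike.
- packer2: The second flat packer, the same as the first: 130 x 30 x 4 mm. It is needed only when the gap is too high for one packer and the tapered shim; if not, it may stay where it is.
- taper: Tapered grey plastic shim, 170 mm long (its x), 30 wide (its y), 30 g, flat underside, upright sides. 11 mm thick at x -85 mm, evenly down to 1.5 mm at x +85 mm (0.56 mm per 10 mm). Origin: centre of the underside; +x points to the thin end. It goes easily into gaps of 1.5 to 6 mm. Friction is 0.5 to 0.7: a push of P newtons loads the foot with about 0.7 to 1 P, and it stays where it is left.
- taper_thin (a point): Middle of the tapered shim's thin end, at its underside.
- taper_thick (a point): Middle of the tapered shim's thick end, at its underside.
- driver: Screwdriver with orange handle; leave alone.
- driver_small: Small screwdriver, 150 mm, red handle; leave alone.
- mug: White mug, 80 mm wide, 90 mm high; leave alone.
- hard_drive: Bare hard disc drive, 147 x 102 x 26 mm; leave alone.
- bullet_camera: White surveillance camera on its round foot, 150 mm long, 82 mm high; leave alone.
- handset: Black telephone handset, 110 x 45 x 16 mm; leave alone.
- screw_box: Small open grey plastic box, 70 x 50 x 25 mm; leave alone.
- mouse: Black computer mouse, 62 mm wide; leave alone.
Mind the look-alikes: they are no part of the job. Leave any blue or purple look-alike of the packer2 alone.

How it is judged:
By the outcome, as a careful person would: the job done as asked, in the order asked, and still so for the second after the job is handed in, with the robot touching nothing.
It also fails if it takes over 72 s, if anything falls off the work surface, if the arm or the gripper's body presses on something with over 40 N, if the wrist force passes 120 N, or if a joint passes its speed limit or range.

### The arm

A 6-joint arm with a two-finger parallel gripper is mounted at the origin on the work surface. World frame = base frame: x ahead of the robot, y to its left, z up, the work surface at z = 0. Lengths are in mm, angles in rad, forces in N, time in s.
With the tool pointing down it reaches from about 425 to 950 mm from the base axis. Payload 3.5 kg.
Tool frame: the origin (TCP) lies between the finger pads; the fingertips stand ctrl.tcp_to_tips ahead of it and the grasp point (between the pads) is the TCP (ctrl.tcp_to_tips is the distance from the TCP to the fingertips, in mm); z points along the fingers, y is the line along which they close (so a half turn about z gives the same grasp; the last joint's range is limited). The gripper opens to 85 mm and grips with 20 to 120 N. Pads are 22 mm wide; open, the fingers measure 114 mm over their backs; the gripper's body (76 mm by 85 mm) begins 54 mm behind the grasp point. The pads swing forward as they close: fully open they stand 13 mm farther back than shut.
Start: joints at [-1.479, 0.286, 1.577, -0, 1.279, -0.15], TCP at [161.654, -655.343, 250.325] pointing down, gripper open.
Joint ranges: [-2.77, 2.77], [-0.9, 2.22], [0.21, 2.48], [-1.53, 4.67], [0.24, 2.81], [-2.84, 2.84]. Speed limits (rad/s): [2.79, 2.79, 3.14, 3.14, 3.14, 3.14].

### API

Orientations are given as a unit quaternion [w, x, y, z].
In Python, from station import telemetry, vision, ctrl gives the robot as it stands.
- The arm moves only by the tool drive_tool, never from a script. Its argument "moves" is one flat list of numbers, 6 for each row, row after row: the shift along the tool's x, y, z in cm, then the turn, a rotation vector about the tool's x, y, z in degrees. A call has 1 to 12 rows; each row shifts and turns the commanded pose from where the row before left it, along the tool's axes as they then stand; what a row does not reach is not made up. A row lasts 1/10 s, in which the tool goes at most 50 mm and 8.59 degrees, less where a joint would pass 70% of its speed; a pose out of reach is approached as far as the arm can. A call with a gripper value outside its range is refused whole. "gripper" is the finger opening in cm, from 0 to 8.54, set as the call begins (left out, the last holds). The fingers move at their own pace and stop on an object; "grip_force" is the grip in N (left out, the last holds). Time passes only in rows, so rows that do not move let the fingers close. It gives the time, the measured TCP pose, the force, the opening and the grip force at its end, in the units of the state.
- telemetry.get_obs(): the state, without advancing time (a new reading comes with each control period).
- vision.camera(name): name is "side" or "top" or "wrist"; returns a dict with "pixels" (480x640x3 uint8, red, green, blue), "fx", "fy", "cx", "cy" (pixels), "T" (4x4, takes a point from camera to world coordinates). Camera axes: x right, y up, looking along -z (the intrinsics and any distortion apply to the point x, -y, -z); pixel columns grow to the right and rows downward; lengths in mm; the calibration is good to about 2 mm. The wrist camera is an equidistant fisheye: a pixel r from the principal point sees the ray r / f radians off the axis. A picture is of the moment at which its call begins. There is no depth.
- ctrl.hand_in(): hands the job in; it is judged then, once.
Trained networks look in a picture, given as the dict that the camera call returned (one of the last four; its "shot" number tells which), for a name from the list of things; names that differ only in an ending like _2 or _b are one class to them, and where a whole thing is asked for, a point or a joint stands for the part that bears it (a point fixed in the world has none). Each returns a list of dicts, best first, with "conf" (0 to 1); they miss things now and then, are a little off and sometimes report something else, mostly with a low value. They report only what shows in the picture. A call takes as long as a camera call. They do not tell look-alikes from the thing itself.
- vision.look_for(picture, target): "location" ([x, y, z] in mm, in world coordinates, good to about 4 mm: the middle of the surface that is visible of it).
- vision.cut_out(picture, target): "region" (480x640 bool, what is visible of it).
The state is a dict: "time": time; "joints": joint angles; "joint_vel": joint speeds; "joint_torque": joint torques, N m; "eef_pos": TCP position; "ee_rot": TCP orientation; "contact_force": force on the tool from outside, world axes, zero at the start; "wrist_torque": the same for the moment, N m; "gripper_width": finger opening in mm; "gripper_force": force on a finger pad.
Only numpy, scipy, OpenCV 4.12 (cv2) and the standard library are available. Lean on these libraries where they do the work, as an engineer would, in place of code of your own. Each camera call takes 0.05 s, during which the arm holds its last target. There are 200 camera calls.

## Working session

There is one attempt and no reset: what is moved stays moved. The work goes in short steps, Python scripts to look and compute and a tool call to move; the robot and the scene stay as the last step left them, time stands still between calls to the robot, and variables do not carry over. Pictures are saved under pics/ and viewed, at most 12 in all, crops included, and the job is handed in when it is done.

Besides the shell and the picture viewer there is one more tool, called after "Emit:" as name(argument=value, ...), one argument or row to a line, values as JSON. drive_tool: Moves the arm, as the interface text tells. Its arguments: {"type":"object","properties":{"moves":{"type":"array","items":{"type":"number"}},"gripper":{"type":"number"},"grip_force":{"type":"number"}},"required":["moves"]}

```bash
ls; mkdir -p pics; python3 - <<'E'
from station import telemetry, vision, ctrl
import cv2, numpy as np
print(ctrl.tcp_to_tips, telemetry.get_obs())
for n in ["top","side"]:
    p=vision.camera(n); cv2.imwrite(f"pics/{n}0.png",p["pixels"][:,:,::-1])
    print(n,p["fx"],p["fy"],p["cx"],p["cy"],np.round(p["T"],3).tolist(),[k for k in p])
    for t in ["recorder","packer1","packer2","taper","taper_thin","taper_thick","short_foot","corner_top","foot_nl"]:
        print(t,[(np.round(d["location"],0).tolist(),round(d["conf"],2)) for d in vision.look_for(p,t)][:4])
E
```

```text
pics
19.0 {'time': 0.0, 'joints': array([-1.47898242e+00,  2.87239605e-01,  1.57817099e+00,  7.78953646e-06,
        1.27858991e+00, -1.50009531e-01]), 'joint_vel': array([-0.00031187, -0.00165752,  0.0011651 , -0.00091012, -0.00077917,
       -0.00062125]), 'joint_torque': array([-9.43709529e-04, -4.05977368e+01, -2.92627305e+01, -2.04109942e-04,
        5.85088841e-03, -1.55917828e-06]), 'eef_pos': array([ 161.61242312, -654.7420898 ,  248.90107426]), 'ee_rot': array([-1.20330735e-03,  9.92698496e-01,  1.20616113e-01,  3.87533952e-05]), 'contact_force': array([-1.22351318,  0.81789928,  0.79455327]), 'wrist_torque': array([ 0.01685928,  0.02797639, -0.00220897]), 'gripper_force': 0.0, 'gripper_width': 85.33950134860851}
top 618.6332071496159 618.6332071496159 324.3463498275043 237.01938303250714 [[0.01, 0.993, -0.114, 323.874], [-1.0, 0.012, 0.014, -45.816], [0.015, 0.114, 0.993, 1452.702], [0.0, 0.0, 0.0, 1.0]] ['pixels', 'fx', 'fy', 'cx', 'cy', 'T', 'shot']
recorder [([508.0, -223.0, 65.0], 0.62)]
packer1 [([516.0, 415.0, 5.0], 0.93), ([512.0, 250.0, 4.0], 0.78), ([208.0, 364.0, 
[... 558 characters left out ...]
[0.009, 0.781, 0.625, 1051.718], [0.0, 0.0, 0.0, 1.0]] ['pixels', 'fx', 'fy', 'cx', 'cy', 'T', 'shot']
recorder [([509.0, -164.0, 66.0], 0.95)]
packer1 [([515.0, 416.0, 3.0], 0.98), ([205.0, 365.0, 4.0], 0.57), ([512.0, 250.0, -1.0], 0.56), ([610.0, 261.0, 3.0], 0.56)]
packer2 [([515.0, 416.0, 3.0], 0.98), ([205.0, 365.0, 4.0], 0.57), ([512.0, 250.0, -1.0], 0.56), ([610.0, 261.0, 3.0], 0.56)]
taper [([421.0, 272.0, 6.0], 0.84)]
taper_thin [([421.0, 269.0, 6.0], 0.76), ([508.0, -164.0, 65.0], 0.59)]
taper_thick [([424.0, 272.0, 1.0], 0.56)]
short_foot [([506.0, -160.0, 68.0], 0.89)]
corner_top [([509.0, -161.0, 69.0], 0.96), ([424.0, 268.0, 8.0], 0.32)]
foot_nl [([510.0, -161.0, 67.0], 0.36)]
```

View pics/top0.png

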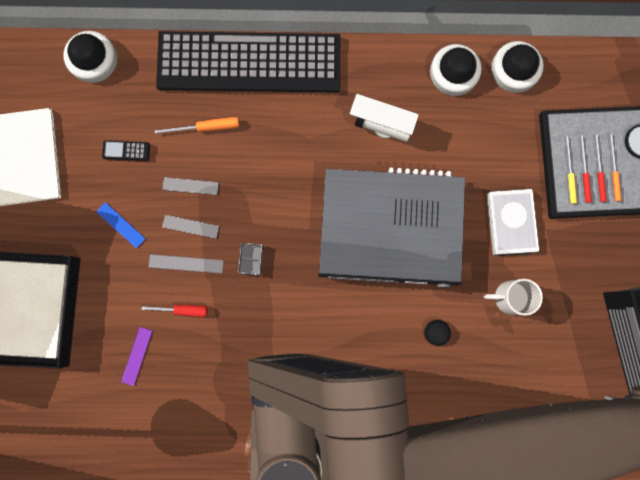

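View pics/side0.png

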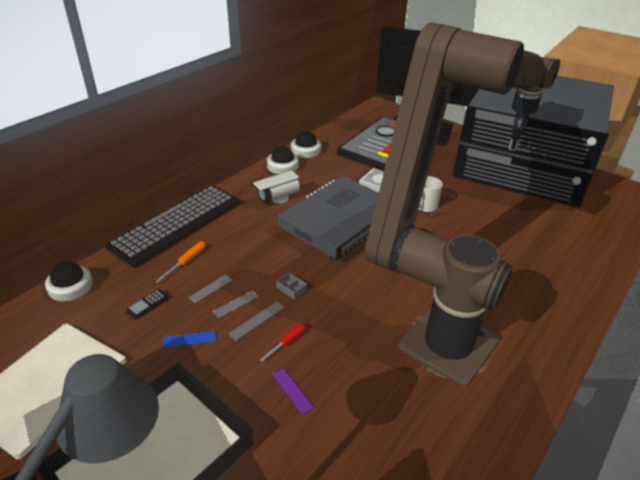

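The top view shows the recorder at (322–465, 170–283). The grey packers are at (190,186) and (190,227), and the taper is at (186,264), all lying along the world y axis. The blue and purple strips at (121,225) and (137,357) are the look-alikes. The side view agrees.

```bash
cat > h.py <<'E'
from station import telemetry, vision, ctrl
import cv2, numpy as np
def ray(p,uv):
    uv=np.atleast_2d(uv).astype(float); x=(uv[:,0]-p["cx"])/p["fx"]; y=(uv[:,1]-p["cy"])/p["fy"]
    if p.get("fish"):
        r=np.hypot(x,y); s=np.where(r>1e-9,np.sin(r)/np.maximum(r,1e-9),1); d=np.c_[x*s,-y*s,-np.cos(r)]
    else: d=np.c_[x,-y,-np.ones_like(x)]
    return np.array(p["T"])[:3,3], d@np.array(p["T"])[:3,:3].T
def toz(p,uv,z):
    o,d=ray(p,uv); return o+d*((z-o[2])/d[:,2])[:,None]
def cam(n,name=None):
    p=vision.camera(n); p["fish"]=n=="wrist"
    if name: cv2.imwrite(f"pics/{name}.png",p["pixels"][:,:,::-1])
    return p
def rect(p,region,z):
    ys,xs=np.nonzero(region); w=toz(p,np.c_[xs,ys],z)[:,:2].astype(np.float32)
    (c,s,a)=cv2.minAreaRect(w)
    if s[0]<s[1]: s=s[::-1]; a+=90
    return np.round(c,1),np.round(s,1),round((a+90)%180-90,2)  # centre, size, long-axis angle from world x
E
python3 - <<'E'
from h import *
for n in ["top","side"]:
    p=cam(n)
    for t,z in [("packer1",4),("taper",6),("recorder",68),("screw_box",25)]:
        for d in vision.cut_out(p,t)[:5]:
            if d["conf"]>.4: print(n,t,round(d["conf"],2),*rect(p,d["region"],z))
p=cam("top")
# recorder top corners
g=cv2.cvtColor(p["pixels"],cv2.COLOR_RGB2GRAY)
big=cv2.resize(p["pixels"][150:300,130:480],None,fx=2.25,fy=2.25,interpolation=cv2.INTER_CUBIC)
cv2.imwrite("pics/topcrop.png",big[:,:,::-1])
E
```

```text
top packer1 0.98 [208.8 362.8] [124.7  30.7] -16.18
top packer1 0.62 [510.7 249.7] [132.3  32.6] 78.64
top packer1 0.61 [511.7 413.2] [129.4  31.2] 48.83
top packer1 0.6 [ 776.4 -201.6] [157.5  84.5] 71.45
top packer1 0.58 [607.8 253.1] [128.5  30.1] 85.62
top taper 0.6 [423.7 255.8] [174.8  32.7] 86.09
top taper 0.41 [690.3 409.1] [113.5  47.6] 88.15
top recorder 0.9 [ 511.8 -219.5] [321.4 262.1] 85.76
top screw_box 0.74 [434.4 104.2] [70.9 51.8] -4.13
side packer1 0.95 [604.5 258.6] [128.8  34.8] 85.19
side packer1 0.73 [208.7 367.5] [130.7  31.3] -15.85
side packer1 0.63 [510.6 417.8] [128.1  32.5] 48.96
side packer1 0.62 [508.5 254.6] [132.3  34.8] 78.07
side recorder 0.83 [ 495.7 -192.7] [364.3 278.9] 87.22
side screw_box 0.97 [427.1 119.5] [84.3 66.5] -4.73
side screw_box 0.5 [492.6 269.8] [124.2  33.5] 77.02
```

View pics/topcrop.png

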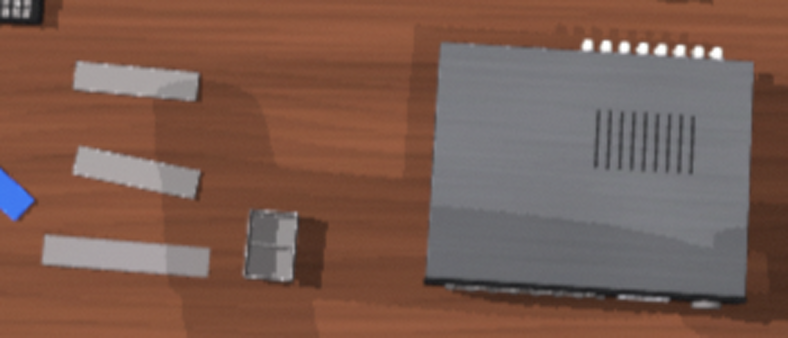

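The crop shows the recorder's top corners, in crop pixels, at far-left (441,43), far-right (753,62), near-left (427,281) and near-right (744,295). I'll back-project these to get its pose.

```bash
python3 - <<'E'
from h import *
p=cam("top")
c=np.array([[441,43],[753,62],[744,296],[427,280]])/2.25+[130,150]
w=toz(p,c,68)[:,:2]; print(w.round(1))
# fit rigid: recorder coords
r=np.array([[120,160],[120,-160],[-120,-160],[-120,160.]])
H=(r-r.mean(0)).T@(w-w.mean(0)); a=np.arctan2(H[0,1]-H[1,0],H[0,0]+H[1,1])
R=np.array([[np.cos(a),-np.sin(a)],[np.sin(a),np.cos(a)]])
t=w.mean(0); print("origin",t,"yaw",np.degrees(a),"resid",(w-(r@R.T+t)).round(1))
print("foot",R@[95,138]+t,"edge pt",R@[95,160]+t)
E
```

```text
[[ 638.9  -67.7]
 [ 623.5 -385. ]
 [ 386.  -372.2]
 [ 398.4  -56.2]]
origin [ 511.68750685 -220.26705653] yaw -2.657117784430724 resid [[-0.1 -1.7]
 [-0.6  0.7]
 [ 1.6  2.3]
 [-0.8 -1.3]]
foot [612.98288663 -86.81951614] edge pt [614.00278095 -64.84316941]
```

Emit:
drive_tool(
  moves=[0, 0, -3, 0, 0, -8.5, 0, 0, -2, 0, 0, -8.5, 0, 0, 0, 0, 0, -8.5, 0, 0, 0, 0, 0, -8.5, 0, 0, 0, 0, 0, -8.5, 0, 0, 0, 0, 0, -8.5, 0, 0, 0, 0, 0, -8.5, 0, 0, 0, 0, 0, -8.5, 0, 0, 0, 0, 0, -8.1],
  gripper=6.0,
)

```text
time: 2.5
eef_pos: [161.6, -655.3, 300.3]
ee_rot: [-0.0, 0.705, 0.709, 0.0]
contact_force: [0.3, -0.8, 0.2]
gripper_width: 60.0
gripper_force: 0.0
```

Emit:
drive_tool(
  moves=[3.55, 2.82, 0, 0, 0, 0, 3.55, 2.82, 0, 0, 0, 0, 3.55, 2.82, 0, 0, 0, 0, 3.55, 2.82, 0, 0, 0, 0, 3.55, 2.82, 0, 0, 0, 0, 3.55, 2.82, 0, 0, 0, 0, 3.55, 2.82, 0, 0, 0, 0, 3.55, 2.82, 0, 0, 0, 0, 3.55, 2.82, 0, 0, 0, 0, 3.55, 2.82, 0, 0, 0, 0, 3.55, 2.82, 0, 0, 0, 0, 3.55, 2.82, 0, 0, 0, 0],
  gripper=0,
)

```text
time: 3.7
eef_pos: [501.3, -228.0, 300.7]
ee_rot: [0.0, 0.707, 0.707, 0.0]
contact_force: [0.1, -1.6, 0.6]
gripper_width: -0.1
gripper_force: 0.0
```

Emit:
drive_tool(
  moves=[3.55, 2.82, 0, 0, 0, 0, 3.55, 2.82, 0, 0, 0, 0, 3.55, 2.82, 0, 0, 0, 0, 3.55, 2.82, 0, 0, 0, 0, 0, 0, 4, 0, 0, 0, 0, 0, 4, 0, 0, 0, 0, 0, 4, 0, 0, 0, 0, 0, 4, 0, 0, 0, 0, 0, 3, 0, 0, 0, 0, 0, 1.0, 0, 0, 0, 0, 0, 0, 0, 0, 0, 0, 0, 0, 0, 0, 0],
)

```text
time: 4.9
eef_pos: [614.6, -88.1, 102.2]
ee_rot: [0.001, 0.707, 0.707, 0.001]
contact_force: [0.3, 0.0, 0.5]
gripper_width: 0.0
gripper_force: 0.0
```

```bash
python3 - <<'E'
from h import *
for i in range(4):
    p=cam("wrist","w1" if i==3 else None); o=telemetry.get_obs(); print(o["time"],o["eef_pos"].round(2),o["contact_force"].round(2))
print(p["fx"],p["cx"],p["cy"],np.round(p["T"],3).tolist())
E
```

```text
4.95 [614.98 -88.24 102.94] [ 1.24 -0.46 -0.31]
5.0 [615.01 -88.23 103.1 ] [-0.24 -0.47  0.93]
5.05 [614.88 -88.2  102.97] [-0.03 -1.13  0.15]
5.1 [614.6  -88.08 102.63] [ 1.02 -0.47 -0.33]
371.64829954431775 314.7256571537162 236.52276275229923 [[1.0, 0.003, -0.003, 614.417], [-0.002, 0.95, 0.312, -8.363], [0.004, -0.312, 0.95, 225.903], [0.0, 0.0, 0.0, 1.0]]
```

Emit:
drive_tool(
  moves=[0, 0, 0.5, 0, 0, 0, 0, 0, 0.3, 0, 0, 0, 0, 0, 0, 0, 0, 0],
)

```text
time: 5.4
eef_pos: [612.8, -87.6, 91.6]
ee_rot: [-0.001, 0.707, 0.707, -0.0]
contact_force: [-0.1, -0.8, 0.1]
gripper_width: -0.0
gripper_force: 0.0
```

View pics/w1.png

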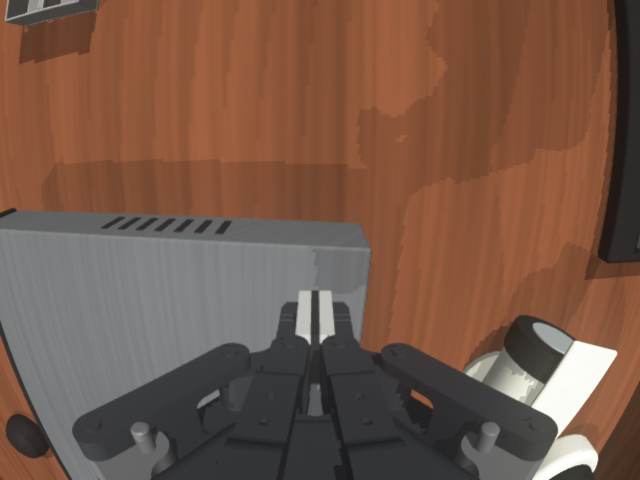

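```bash
python3 - <<'E'
from h import *
p=cam("wrist"); o=telemetry.get_obs(); print(o["eef_pos"].round(2),o["contact_force"].round(2))
E
```

```text
[612.92 -87.58  91.78] [-0.37 -0.15  0.14]
```

Emit:
drive_tool(
  moves=[0, 0, 0.2, 0, 0, 0, 0, 0, 0.1, 0, 0, 0, 0, 0, 0.1, 0, 0, 0, 0, 0, 0.1, 0, 0, 0, 0, 0, 0.1, 0, 0, 0, 0, 0, 0.1, 0, 0, 0, 0, 0, 0.1, 0, 0, 0, 0, 0, 0.1, 0, 0, 0, 0, 0, 0.1, 0, 0, 0, 0, 0, 0, 0, 0, 0],
)

```text
time: 6.45
eef_pos: [613.9, -87.8, 82.7]
ee_rot: [0.001, 0.707, 0.707, 0.0]
contact_force: [2.2, 1.9, 2.9]
gripper_width: -0.0
gripper_force: 1.2
```

Emit:
drive_tool(
  moves=[0, 0, 0, 0, 0, 0],
)

```text
time: 6.55
eef_pos: [613.8, -87.8, 82.7]
ee_rot: [0.001, 0.707, 0.707, 0.0]
contact_force: [1.2, 1.6, 1.9]
gripper_width: 0.2
gripper_force: 1.2
```

Emit:
drive_tool(
  moves=[0, 0, 0.05, 0, 0, 0, 0, 0, 0.05, 0, 0, 0, 0, 0, 0.05, 0, 0, 0, 0, 0, 0, 0, 0, 0],
)

```text
time: 6.95
eef_pos: [613.3, -87.9, 80.7]
ee_rot: [0.0, 0.707, 0.707, -0.0]
contact_force: [1.2, 0.3, 2.6]
gripper_width: -0.2
gripper_force: 1.1
```

Emit:
drive_tool(
  moves=[0, 0, 0.05, 0, 0, 0, 0, 0, 0.05, 0, 0, 0, 0, 0, 0, 0, 0, 0],
)

```text
time: 7.25
eef_pos: [613.2, -87.8, 79.7]
ee_rot: [-0.0, 0.707, 0.707, -0.0]
contact_force: [1.2, -0.0, 2.6]
gripper_width: 0.0
gripper_force: 1.1
```

Emit:
drive_tool(
  moves=[0, 0, 0.05, 0, 0, 0, 0, 0, 0.05, 0, 0, 0, 0, 0, 0, 0, 0, 0],
)

```text
time: 7.55
eef_pos: [613.2, -87.7, 78.7]
ee_rot: [-0.0, 0.707, 0.707, -0.0]
contact_force: [1.4, 0.4, 2.2]
gripper_width: 0.1
gripper_force: 1.1
```

Emit:
drive_tool(
  moves=[0, 0, 0.04, 0, 0, 0, 0, 0, 0.04, 0, 0, 0, 0, 0, 0, 0, 0, 0],
)

```text
time: 7.85
eef_pos: [613.4, -87.6, 78.3]
ee_rot: [-0.0, 0.707, 0.707, 0.0]
contact_force: [0.7, 1.3, 3.5]
gripper_width: -0.1
gripper_force: 1.9
```

Emit:
drive_tool(
  moves=[0, 0, 0.04, 0, 0, 0, 0, 0, 0, 0, 0, 0],
)

```text
time: 8.05
eef_pos: [613.4, -87.6, 78.2]
ee_rot: [-0.0, 0.707, 0.707, 0.0]
contact_force: [0.9, 1.7, 5.2]
gripper_width: 0.0
gripper_force: 2.6
```

```bash
python3 - <<'E'
from h import *
for i in range(3):
    p=cam("wrist"); o=telemetry.get_obs(); print(o["eef_pos"].round(2),o["contact_force"].round(2))
E
```

```text
[613.44 -87.63  78.17] [0.67 1.75 4.31]
[613.42 -87.64  78.13] [-0.02  2.64  5.01]
[613.44 -87.61  78.15] [-0.04  1.83  5.33]
```

Emit:
drive_tool(
  moves=[0, 0, -0.08, 0, 0, 0, 0, 0, -0.1, 0, 0, 0, 0, 0, -0.1, 0, 0, 0, 0, 0, -0.1, 0, 0, 0, 0, 0, -0.1, 0, 0, 0, 0, 0, -0.1, 0, 0, 0, 0, 0, -0.1, 0, 0, 0, 0, 0, -0.1, 0, 0, 0, 0, 0, -0.1, 0, 0, 0, 0, 0, -0.2, 0, 0, 0, 0, 0, -0.5, 0, 0, 0, 0, 0, -1, 0, 0, 0],
)

```text
time: 9.4
eef_pos: [612.7, -87.4, 103.0]
ee_rot: [-0.001, 0.707, 0.707, -0.0]
contact_force: [-0.9, -0.3, 0.2]
gripper_width: -0.2
gripper_force: 0.0
```

Emit:
drive_tool(
  moves=[0, 0, -3, 0, 0, 0, 1, 0, -3, 0, 0, 0, 4.8, 0, 0, 0, 0, 4.5, 4.8, 0, 0, 0, 0, 0, 4.8, 0, 0, 0, 0, 0, 4.8, 0, 0, 0, 0, 0, 4.8, 0, 0, 0, 0, 0, 4.8, 0, 0, 0, 0, 0, 4.8, 0, 0, 0, 0, 0, 3.5, 0, 0, 0, 0, 0, 0, 0, 0, 0, 0, 0],
  gripper=5.0,
)

```text
time: 10.5
eef_pos: [638.6, 297.0, 164.5]
ee_rot: [-0.0, 0.733, 0.68, 0.001]
contact_force: [0.6, -1.0, -0.1]
gripper_width: 50.1
gripper_force: 0.0
```

```bash
python3 - <<'E'
from h import *
p=cam("wrist","w2"); o=telemetry.get_obs(); print(o["eef_pos"].round(2),o["ee_rot"].round(3))
for t,z in [("packer1",4),("taper",6)]:
    for d in vision.cut_out(p,t)[:3]: print(t,round(d["conf"],2),*rect(p,d["region"],z))
E
```

```text
[638.71 294.7  164.22] [0.    0.733 0.68  0.   ]
packer1 0.82 [514.8 412.5] [129.5  31.3] 49.17
packer1 0.71 [513.  250.1] [131.2  31.3] 79.13
packer1 0.69 [609.3 253.1] [129.7  30.2] 85.35
taper 0.79 [428.2 258.9] [167.5  38.4] 88.74
```

View pics/w2.png

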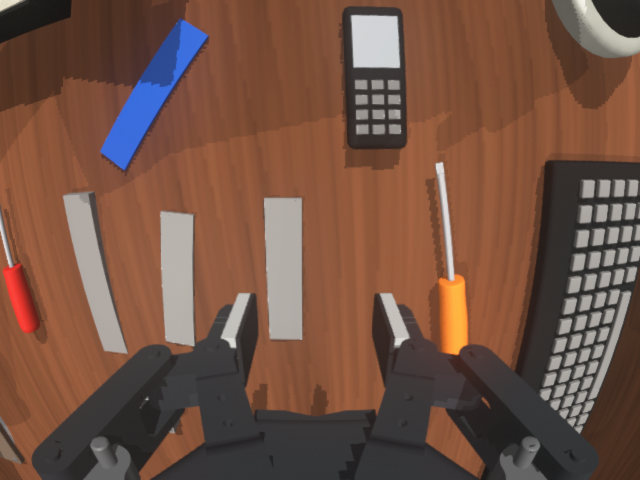

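The wrist view shows the packer at (284,268) below the gripper, the second packer at (178,278), and the taper at (95,270). The taper's side face widens upward, so its thick end points to +y and its thin end towards the recorder.

Emit:
drive_tool(
  moves=[0.63, -2.58, 2, 0, 0, 0.4, 0, 0, 4, 0, 0, 0, 0, 0, 4, 0, 0, 0, 0, 0, 2, 0, 0, 0, 0, 0, 0, 0, 0, 0, 0, 0, 0, 0, 0, 0],
)

```text
time: 11.25
eef_pos: [614.4, 299.4, 44.1]
ee_rot: [0.0, 0.738, 0.675, 0.0]
contact_force: [-0.7, 0.8, 0.9]
gripper_width: 49.8
gripper_force: 0.0
```

```bash
python3 - <<'E'
from h import *
for i in range(2):
    p=cam("wrist"); o=telemetry.get_obs(); print(o["eef_pos"].round(2),o["ee_rot"].round(3))
for t,z in [("packer1",4)]:
    for d in vision.cut_out(p,t)[:3]: print(t,round(d["conf"],2),*rect(p,d["region"],z))
E
```

```text
[615.28 299.98  45.47] [0.001 0.737 0.675 0.001]
[615.64 300.33  46.13] [0.001 0.737 0.676 0.002]
packer1 0.92 [512.3 409.5] [120.5  32.2] 48.8
packer1 0.8 [513.8 250.6] [131.2  31.2] 78.96
packer1 0.64 [610.5 265.7] [107.7  30.3] 85.24
```

Emit:
drive_tool(
  moves=[0.1, -0.15, 1.5, 0, 0, 0, 0, 0, 0.9, 0, 0, 0, 0, 0, 0.2, 0, 0, 0, 0, 0, 0, 0, 0, 0, 0, 0, 0, 0, 0, 0],
)

```text
time: 11.9
eef_pos: [612.2, 301.8, 17.1]
ee_rot: [-0.0, 0.737, 0.676, -0.0]
contact_force: [0.8, 0.1, 0.2]
gripper_width: 50.2
gripper_force: 0.0
```

Emit:
drive_tool(
  moves=[0, 0, 0, 0, 0, 0, 0, 0, 0, 0, 0, 0, 0, 0, 0, 0, 0, 0, 0, 0, 0, 0, 0, 0],
  gripper=2.0,
  grip_force=30,
)

```text
time: 12.3
eef_pos: [613.3, 302.2, 18.8]
ee_rot: [0.0, 0.737, 0.676, 0.001]
contact_force: [-0.2, 1.0, 6.4]
gripper_width: 29.0
gripper_force: 32.0
```

Emit:
drive_tool(
  moves=[0, 0, -0.3, 0, 0, 0, 0, 0, -0.7, 0, 0, -2.2, -2, 0, 0, 0, 0, 0, -4, 0.4, 0, 0, 0, 0, -4, 0.4, 0, 0, 0, 0, -4, 0.4, 0, 0, 0, 0, -4, 0.4, 0, 0, 0, 0, -3.5, 0.2, 0, 0, 0, 0, -2.3, 0, 0, 0, 0, 0, 0, 0, 0, 0, 0, 0, 0, 0, 0, 0, 0, 0],
)

```text
time: 13.4
eef_pos: [618.2, 62.1, 26.9]
ee_rot: [-0.0, 0.725, 0.689, -0.0]
contact_force: [1.0, 0.5, -0.5]
gripper_width: 28.5
gripper_force: 29.7
```

```bash
python3 - <<'E'
from h import *
p=cam("wrist","w3"); o=telemetry.get_obs(); print(o["eef_pos"].round(2),o["ee_rot"].round(3),o["gripper_width"])
np.save("w3.npy",p["T"])
for t,z in [("packer1",14)]:
    for d in vision.cut_out(p,t)[:3]: print(t,round(d["conf"],2),*rect(p,d["region"],z))
E
```

```text
[618.29  63.    26.94] [-0.     0.724  0.69  -0.   ] 28.341214479687288
packer1 0.93 [513.  196.6] [30.1 29.9] 78.05
packer1 0.67 [617.2  42. ] [76.8 29.7] 87.77
packer1 0.54 [ 346.7 -102.5] [139.9  38.6] 21.89
```

View pics/w3.png

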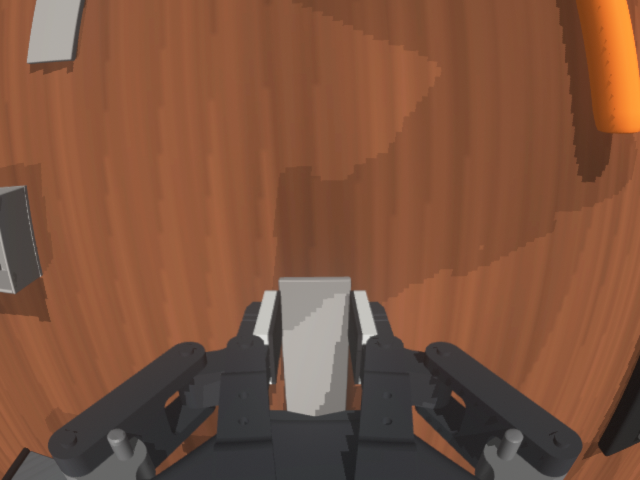

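The packer is held square between the pads at (315,345). I'll cross-check the recorder corner from the earlier wrist view (368,248) before inserting.

```bash
python3 - <<'E'
from h import *
p=dict(fx=371.648,fy=371.648,cx=314.726,cy=236.523,fish=True,T=np.array([[1.0,.003,-.003,614.417],[-.002,.95,.312,-8.363],[.004,-.312,.95,225.903],[0,0,0,1]]))
print(toz(p,[[368,248],[200,241],[60,232]],68).round(1))
print(toz(p,[[359,224],[250,219],[60,212]],24).round(1))
q=cam("top","t2"); b=cv2.resize(q["pixels"][140:300,150:480],None,fx=2.4,fy=2.4,interpolation=cv2.INTER_CUBIC); cv2.imwrite("pics/t2c.png",b[:,:,::-1])
E
```

```text
[[639.2 -65.8  68. ]
 [561.8 -62.2  68. ]
 [480.1 -57.3  68. ]]
[[640.3 -67.3  24. ]
 [578.3 -64.1  24. ]
 [446.  -57.   24. ]]
```

View pics/t2c.png

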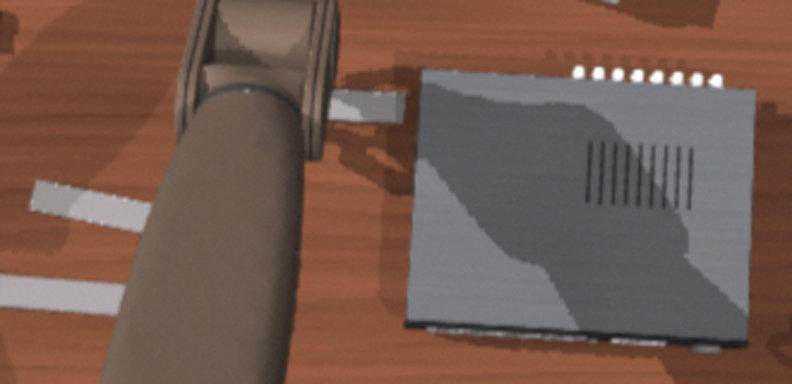

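The top crop shows the packer's end at (405,106), lined up with the far-left foot row and just short of the case edge. The corner agrees with the pose fit. Next I'll lower it and slide it in.

Emit:
drive_tool(
  moves=[0, 0.15, 0.3, 0, 0, 0, 0, 0, 0.35, 0, 0, 0, 0, 0, 0, 0, 0, 0, -1, 0, 0, 0, 0, 0, -1, 0, 0, 0, 0, 0, -1, 0, 0, 0, 0, 0, -1, 0, 0, 0, 0, 0, 0, 0, 0, 0, 0, 0],
)

```text
time: 14.35
eef_pos: [618.6, 21.3, 21.1]
ee_rot: [0.0, 0.725, 0.689, 0.0]
contact_force: [-0.3, 0.2, 0.4]
gripper_width: 28.7
gripper_force: 29.7
```

Emit:
drive_tool(
  moves=[-1, 0, 0, 0, 0, 0, -1, 0, 0, 0, 0, 0, -1, 0, 0, 0, 0, 0, -0.5, 0, 0, 0, 0, 0, 0, 0, 0, 0, 0, 0],
)

```text
time: 14.85
eef_pos: [616.8, -12.7, 21.0]
ee_rot: [0.0, 0.724, 0.69, 0.0]
contact_force: [0.1, 0.8, 0.1]
gripper_width: 28.6
gripper_force: 29.7
```

Emit:
drive_tool(
  moves=[0, 0, 0.1, 0, 0, 0, 0, 0, 0.1, 0, 0, 0, 0, 0, 0, 0, 0, 0],
)

```text
time: 15.15
eef_pos: [616.8, -11.5, 18.9]
ee_rot: [-0.0, 0.724, 0.69, 0.0]
contact_force: [-0.1, 0.1, 0.3]
gripper_width: 28.4
gripper_force: 29.7
```

Emit:
drive_tool(
  moves=[0, 0, 0, 0, 0, 0, 0, 0, 0, 0, 0, 0, 0, 0, 0, 0, 0, 0, 0, 0, 0, 0, 0, 0, 0, 0, -1, 0, 0, 0, 0, 0, -4, 0, 0, 0, 0, 0, -4, 0, 0, 0, 0, 0, 0, 0, 0, 0],
  gripper=5.0,
)

```text
time: 15.95
eef_pos: [621.5, -12.6, 117.2]
ee_rot: [0.006, 0.724, 0.69, 0.004]
contact_force: [0.7, 0.0, 0.9]
gripper_width: 50.1
gripper_force: 0.0
```

Emit:
drive_tool(
  moves=[3.6, -2.27, 0, 0, 0, 0, 3.6, -2.27, 0, 0, 0, 0, 3.6, -2.27, 0, 0, 0, 0, 3.6, -2.27, 0, 0, 0, 0, 3.6, -2.27, 0, 0, 0, 0, 3.6, -2.27, 0, 0, 0, 0, 3.6, -2.27, 0, 0, 0, 0, 3.6, -2.27, 0, 0, 0, 0, 3.5, -2.27, 0, 0, 0, 1.2, 0, 0, 0, 0, 0, 0, 0, 0, 0, 0, 0, 0],
)

```text
time: 17.05
eef_pos: [427.7, 321.2, 109.1]
ee_rot: [0.0, 0.73, 0.683, 0.0]
contact_force: [-0.1, -0.6, 0.3]
gripper_width: 49.8
gripper_force: 0.0
```

```bash
python3 - <<'E'
from h import *
p=cam("top","t3"); 
for d in vision.cut_out(p,"packer1")[:5]: print("top",round(d["conf"],2),*rect(p,d["region"],4))
p=cam("wrist","w4"); o=telemetry.get_obs(); print(o["eef_pos"].round(2),o["ee_rot"].round(3))
for t,z in [("taper",8),("packer1",4)]:
    for d in vision.cut_out(p,t)[:3]: print(t,round(d["conf"],2),*rect(p,d["region"],z))
E
```

```text
top 0.91 [511.5 249.2] [128.2  30.7] 78.74
top 0.88 [614.9 -30.1] [69.2 30. ] 88.12
top 0.75 [536.4 440. ] [56.1 27.8] 46.36
[428.89 319.69 109.  ] [0.    0.731 0.682 0.   ]
taper 0.7 [424.2 260.8] [166.1  30.9] 85.75
packer1 0.63 [515.5 271.2] [88.1 31.8] 78.61
packer1 0.59 [513.8 413.4] [129.9  30.5] 48.87
```

View pics/w4.png

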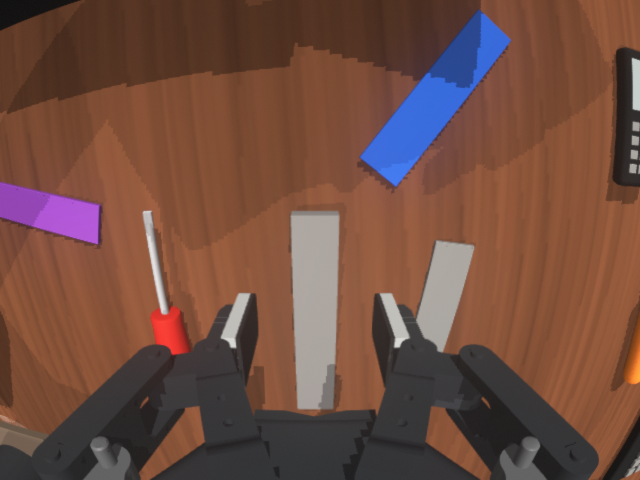

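The wrist view shows the taper at (315,300) between the fingers, with the thick end face visible at (315,212) on the +y side. The red screwdriver at (165,320) and packer2 at (447,290) are clear of the fingers.

Emit:
drive_tool(
  moves=[0.3, 0, 4, 0, 0, 0, 0, 0, 3, 0, 0, 0, 0, 0, 1.5, 0, 0, 0, 0, 0, 0.45, 0, 0, 0, 0, 0, 0, 0, 0, 0, 0, 0, 0, 0, 0, 0],
)

```text
time: 17.9
eef_pos: [429.7, 324.0, 20.9]
ee_rot: [0.0, 0.731, 0.682, 0.001]
contact_force: [0.2, 0.3, 0.4]
gripper_width: 49.8
gripper_force: 0.0
```

Emit:
drive_tool(
  moves=[0, 0, 0, 0, 0, 0, 0, 0, 0, 0, 0, 0, 0, 0, 0, 0, 0, 0, 0, 0, 0, 0, 0, 0],
  gripper=2.0,
  grip_force=30,
)

```text
time: 18.3
eef_pos: [429.6, 324.2, 21.1]
ee_rot: [0.0, 0.731, 0.682, 0.001]
contact_force: [-0.7, 0.2, 6.5]
gripper_width: 29.2
gripper_force: 30.4
```

Emit:
drive_tool(
  moves=[0, 0, -3, 0, 0, -1.3, 0, 0, -3, 0, 0, 0, -2.6, 2.53, 0, 0, 0, 0, -2.6, 2.53, 0, 0, 0, 0, -2.6, 2.53, 0, 0, 0, 0, -2.6, 2.53, 0, 0, 0, 0, -2.6, 2.53, 0, 0, 0, 0, -2.6, 2.53, 0, 0, 0, 0, -2.6, 2.53, 0, 0, 0, 0, -2.5, 2.5, 0, 0, 0, 0, 0, 0, 0, 0, 0, 0, 0, 0, 0, 0, 0, 0],
)

```text
time: 19.5
eef_pos: [620.6, 106.9, 79.0]
ee_rot: [-0.001, 0.724, 0.69, -0.0]
contact_force: [-0.5, 0.1, -1.0]
gripper_width: 28.8
gripper_force: 29.9
```

```bash
python3 - <<'E'
from h import *
p=cam("side","s4"); p=cam("wrist"); o=telemetry.get_obs(); print(o["eef_pos"].round(2),o["ee_rot"].round(3),o["gripper_width"])
for t,z in [("taper",70)]:
    for d in vision.cut_out(p,t)[:2]: print(t,round(d["conf"],2),*rect(p,d["region"],z))
E
```

```text
[619.63 108.16  78.84] [-0.001  0.723  0.691 -0.001] 29.06850641545899
taper 0.56 [619.   91.2] [77.2 29.7] 87.4
```

Emit:
drive_tool(
  moves=[0, 0.12, 3, 0, 0, 0, 0, 0, 2, 0, 0, 0, 0, 0, 0.3, 0, 0, 0, 0, 0, 0, 0, 0, 0, -1, 0, 0, 0, 0, 0, -1, 0, 0, 0, 0, 0, -1, 0, 0, 0, 0, 0, -1, 0, 0, 0, 0, 0, 0, 0, 0, 0, 0, 0],
)

```text
time: 20.55
eef_pos: [620.3, 65.6, 26.8]
ee_rot: [0.0, 0.724, 0.69, 0.0]
contact_force: [0.2, -0.4, 0.6]
gripper_width: 29.1
gripper_force: 29.9
```

Emit:
drive_tool(
  moves=[-1, 0, 0, 0, 0, 0, -1, 0, 0, 0, 0, 0, -1, 0, 0, 0, 0, 0, -0.5, 0, 0, 0, 0, 0, 0, 0, 0, 0, 0, 0],
)

```text
time: 21.05
eef_pos: [618.4, 31.6, 26.3]
ee_rot: [-0.0, 0.724, 0.69, -0.0]
contact_force: [0.1, -0.1, -0.5]
gripper_width: 29.1
gripper_force: 29.8
```

Emit:
drive_tool(
  moves=[0, 0, 0.06, 0, 0, 0, 0, 0, 0.06, 0, 0, 0, 0, 0, 0, 0, 0, 0],
)

```text
time: 21.35
eef_pos: [618.5, 32.8, 25.2]
ee_rot: [0.0, 0.723, 0.691, 0.0]
contact_force: [0.6, -0.8, -0.5]
gripper_width: 28.9
gripper_force: 29.9
```

```bash
python3 - <<'E'
from h import *
for i in range(3):
    p=cam(["side","top","wrist"][i],["s5","t5","w5"][i]); o=telemetry.get_obs(); print(o["eef_pos"].round(2),o["contact_force"].round(2))
E
```

```text
[618.5   32.84  25.21] [-0.31 -0.16 -0.  ]
[618.53  32.8   25.25] [ 1.39 -0.67 -0.33]
[618.55  32.76  25.29] [ 0.06  1.06 -0.16]
```

View pics/w5.png

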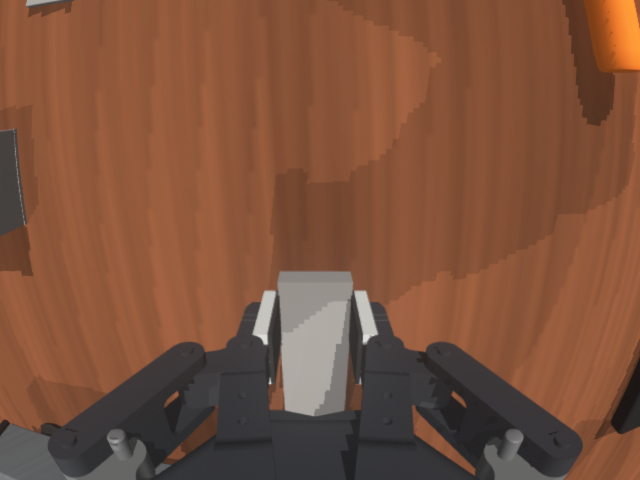

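The wrist view shows the taper held, with its thick end face at (315,277), and no contact yet. I'll release it onto the packer and push from behind with closed fingers.

Emit:
drive_tool(
  moves=[0, 0, 0.05, 0, 0, 0, 0, 0, 0.03, 0, 0, 0, 0, 0, 0, 0, 0, 0],
)

```text
time: 21.8
eef_pos: [618.7, 32.7, 24.9]
ee_rot: [-0.0, 0.723, 0.691, 0.0]
contact_force: [-1.6, 1.3, 2.7]
gripper_width: 28.9
gripper_force: 30.2
```

Emit:
drive_tool(
  moves=[0, 0, 0, 0, 0, 0, 0, 0, 0, 0, 0, 0, 0, 0, 0, 0, 0, 0, 0, 0, -0.5, 0, 0, 0, 0, 0, -1.5, 0, 0, 0, 0, 0, -2, 0, 0, 0, 2, 0, 0, 0, 0, 0, 2.5, 0, 0, 0, 0, 0, 0, 0, 0, 0, 0, 0],
  gripper=4.2,
)

```text
time: 22.7
eef_pos: [621.2, 79.5, 66.2]
ee_rot: [0.001, 0.722, 0.691, 0.001]
contact_force: [-0.3, -0.2, 0.3]
gripper_width: 41.9
gripper_force: 0.0
```

Emit:
drive_tool(
  moves=[0, 0, 0, 0, 0, 0, 0, 0, 0, 0, 0, 0, 0, 0, 0, 0, 0, 0, 0, 0, 2.5, 0, 0, 0, 0, 0, 1.5, 0, 0, 0, 0, 0, 0, 0, 0, 0],
  gripper=0,
)

```text
time: 23.3
eef_pos: [618.0, 77.0, 21.1]
ee_rot: [-0.002, 0.723, 0.69, -0.002]
contact_force: [-1.0, -0.1, -0.6]
gripper_width: -0.2
gripper_force: 0.0
```

```bash
python3 - <<'E'
from h import *
p=cam("top","t6"); o=telemetry.get_obs(); print(o["eef_pos"].round(2),o["contact_force"].round(2))
q=cam("side","s6")
b=cv2.resize(p["pixels"][150:300,200:350],None,fx=2.6,fy=2.6,interpolation=cv2.INTER_CUBIC)
c=cv2.resize(q["pixels"][170:320,220:370],None,fx=2.6,fy=2.6,interpolation=cv2.INTER_CUBIC)
cv2.imwrite("pics/ts6.png",np.hstack([b,c])[:,:,::-1])
E
```

```text
[619.11  77.1   22.59] [ 0.61  1.08 -0.8 ]
```

View pics/ts6.png

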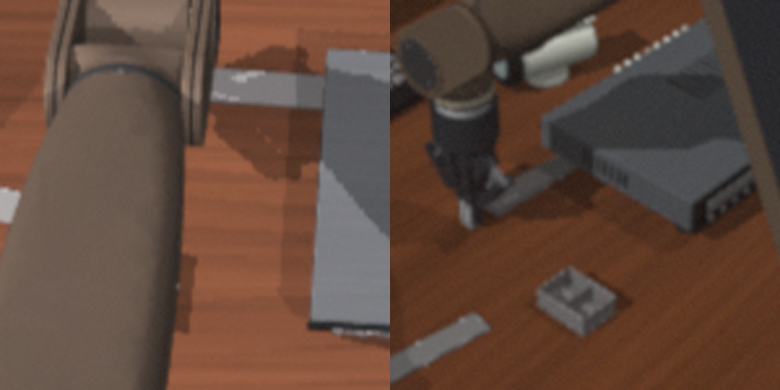

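The taper lies in line under the case with the closed fingers behind it, and the recorder hasn't moved. I'll approach and push in small steps.

Emit:
drive_tool(
  moves=[-0.6, 0, 0, 0, 0, 0, -0.4, 0, 0, 0, 0, 0, -0.3, 0, 0, 0, 0, 0, -0.3, 0, 0, 0, 0, 0, -0.2, 0, 0, 0, 0, 0, -0.2, 0, 0, 0, 0, 0, 0, 0, 0, 0, 0, 0],
)

```text
time: 24.1
eef_pos: [619.7, 57.2, 24.5]
ee_rot: [0.0, 0.723, 0.691, -0.0]
contact_force: [-0.3, -0.2, 0.1]
gripper_width: 0.2
gripper_force: 0.0
```

Emit:
drive_tool(
  moves=[-0.2, 0, 0, 0, 0, 0, -0.2, 0, 0, 0, 0, 0, -0.2, 0, 0, 0, 0, 0, 0, 0, 0, 0, 0, 0],
)

```text
time: 24.5
eef_pos: [619.4, 51.2, 24.4]
ee_rot: [0.0, 0.723, 0.691, -0.0]
contact_force: [1.1, -0.4, -0.3]
gripper_width: -0.0
gripper_force: 0.0
```

Emit:
drive_tool(
  moves=[-0.2, 0, 0, 0, 0, 0, -0.2, 0, 0, 0, 0, 0, 0, 0, 0, 0, 0, 0],
)

```text
time: 24.8
eef_pos: [619.2, 47.3, 24.4]
ee_rot: [-0.0, 0.723, 0.691, -0.0]
contact_force: [0.1, 0.4, -0.3]
gripper_width: 0.3
gripper_force: 0.2
```

Emit:
drive_tool(
  moves=[-0.15, 0, 0, 0, 0, 0, -0.15, 0, 0, 0, 0, 0, 0, 0, 0, 0, 0, 0],
)

```text
time: 25.1
eef_pos: [619.0, 44.5, 24.4]
ee_rot: [-0.0, 0.723, 0.691, 0.0]
contact_force: [-0.3, 2.2, -0.0]
gripper_width: -0.2
gripper_force: 0.8
```

Force is rising, so I'll use smaller steps.

Emit:
drive_tool(
  moves=[-0.1, 0, 0, 0, 0, 0, 0, 0, 0, 0, 0, 0],
)

```text
time: 25.3
eef_pos: [619.0, 43.6, 24.4]
ee_rot: [-0.0, 0.723, 0.691, 0.0]
contact_force: [-0.1, 3.6, 0.2]
gripper_width: -0.5
gripper_force: 1.2
```

Emit:
drive_tool(
  moves=[-0.1, 0, 0, 0, 0, 0, 0, 0, 0, 0, 0, 0],
)

```text
time: 25.5
eef_pos: [618.9, 42.5, 24.4]
ee_rot: [-0.0, 0.723, 0.691, 0.0]
contact_force: [0.3, 2.6, -0.1]
gripper_width: -0.2
gripper_force: 1.4
```

Emit:
drive_tool(
  moves=[-0.1, 0, 0, 0, 0, 0, 0, 0, 0, 0, 0, 0],
)

```text
time: 25.7
eef_pos: [618.9, 41.5, 24.4]
ee_rot: [-0.0, 0.723, 0.691, 0.0]
contact_force: [-0.2, 2.1, 0.6]
gripper_width: -0.0
gripper_force: 1.5
```

Emit:
drive_tool(
  moves=[-0.1, 0, 0, 0, 0, 0, 0, 0, 0, 0, 0, 0],
)

```text
time: 25.9
eef_pos: [618.8, 40.5, 24.4]
ee_rot: [-0.0, 0.723, 0.691, 0.0]
contact_force: [0.9, 2.6, 0.8]
gripper_width: -0.0
gripper_force: 1.7
```

Emit:
drive_tool(
  moves=[-0.1, 0, 0, 0, 0, 0, -0.1, 0, 0, 0, 0, 0, 0, 0, 0, 0, 0, 0],
)

```text
time: 26.2
eef_pos: [618.7, 38.5, 24.4]
ee_rot: [-0.0, 0.723, 0.691, 0.0]
contact_force: [-0.4, 3.9, -0.5]
gripper_width: 0.1
gripper_force: 2.0
```

Emit:
drive_tool(
  moves=[-0.1, 0, 0, 0, 0, 0, -0.1, 0, 0, 0, 0, 0, 0, 0, 0, 0, 0, 0],
)

```text
time: 26.5
eef_pos: [618.6, 36.5, 24.4]
ee_rot: [-0.0, 0.723, 0.691, 0.0]
contact_force: [0.2, 4.8, -1.0]
gripper_width: -0.0
gripper_force: 2.3
```

Emit:
drive_tool(
  moves=[-0.1, 0, 0, 0, 0, 0, -0.1, 0, 0, 0, 0, 0, 0, 0, 0, 0, 0, 0],
)

```text
time: 26.8
eef_pos: [618.5, 34.7, 24.4]
ee_rot: [-0.0, 0.723, 0.69, 0.0]
contact_force: [-0.0, 4.7, -0.8]
gripper_width: 0.1
gripper_force: 2.6
```

```bash
python3 - <<'E'
from h import *
for i in range(4):
    p=cam("top","t7" if i==0 else None); o=telemetry.get_obs(); print(o["eef_pos"].round(2),o["contact_force"].round(2),o["gripper_force"])
    if i==0: p0=p
a=cv2.imread("pics/t6.png",0); b=cv2.imread("pics/t7.png",0)
# recorder shift between t6/t7 and also first picture, patch with vents+front edge
for n in ["t3","t6"]:
    a=cv2.imread(f"pics/{n}.png",0).astype(np.float32); bb=b.astype(np.float32)
    for s in [np.s_[190:235,385:445],np.s_[262:295,330:470],np.s_[165:180,380:470]]:
        A=cv2.Laplacian(a[s],cv2.CV_32F);B=cv2.Laplacian(bb[s],cv2.CV_32F)
        print(n,cv2.phaseCorrelate(A,B))
E
```

```text
[618.53  34.73  24.4 ] [ 0.5   4.98 -0.76] 2.629716613041637
[618.54  34.74  24.41] [ 0.62  5.2  -0.69] 2.622182137552045
[618.55  34.73  24.43] [-0.76  4.97  1.13] 2.6176870417884857
[618.53  34.73  24.4 ] [0.57 4.95 0.16] 2.6167926287780574
t3 ((0.05368446463706178, 1.1166177690894834), 0.4693764940897624)
t3 ((0.17177793419286047, 0.042390987784131084), 0.6214809934666128)
t3 ((0.029833051107445385, 0.5636690424117479), 1.0103153281741672)
t6 ((-0.3421237498952152, 1.3473830326521075), 0.29907908934134025)
t6 ((-0.04521885195323705, 0.11065414350082037), 0.6845231096685669)
t6 ((0.07591403007791797, 0.5332345097584517), 1.012125942795365)
```

Emit:
drive_tool(
  moves=[-0.1, 0, 0, 0, 0, 0, -0.1, 0, 0, 0, 0, 0, -0.05, 0, 0, 0, 0, 0, 0, 0, 0, 0, 0, 0],
)

```text
time: 27.4
eef_pos: [618.4, 32.7, 24.4]
ee_rot: [-0.001, 0.723, 0.69, 0.0]
contact_force: [0.2, 7.2, 0.6]
gripper_width: -0.0
gripper_force: 3.3
```

Emit:
drive_tool(
  moves=[0.1, 0, 0, 0, 0, 0, 0.3, 0, 0, 0, 0, 0, 1, 0, 0, 0, 0, 0, 2, 0, 0, 0, 0, 0, 2, 0, -2, 0, 0, 0, 2, 0, -4, 0, 0, 0, 2, 0, -4, 0, 0, 0, 4, -4, 0, 0, 0, 0, 4, -4, 0, 0, 0, 0, 0, 0, 0, 0, 0, 0],
)

```text
time: 28.4
eef_pos: [551.5, 203.3, 124.1]
ee_rot: [-0.001, 0.721, 0.693, -0.001]
contact_force: [0.1, 0.6, -0.6]
gripper_width: -0.1
gripper_force: 0.0
```

```bash
python3 - <<'E'
from h import *
p=cam("top","t8"); q=cam("side","s8"); o=telemetry.get_obs(); print(o["eef_pos"].round(1),o["time"])
for t,z in [("packer1",4),("taper",12)]:
    for d in vision.cut_out(p,t)[:4]: print(t,round(d["conf"],2),*rect(p,d["region"],z))
b=cv2.resize(p["pixels"][150:300,200:480],None,fx=2.4,fy=2.4,interpolation=cv2.INTER_CUBIC)
cv2.imwrite("pics/t8c.png",b[:,:,::-1])
E
```

```text
[554.9 200.5 124.6] 28.5
packer1 0.75 [190.8 379.5] [92.4 27.5] 1.05
packer1 0.68 [512.7 412.3] [129.6  31.6] 48.99
packer1 0.48 [496.1 193.1] [33.2 19.6] -46.89
packer1 0.44 [ 269.7 -330.8] [62.2 60.1] 13.81
taper 0.81 [614.6 -21.6] [86.3 31.8] 87.84
taper 0.48 [ 518.6 -227.2] [335.4 273. ] 86.52
```

View pics/t8c.png

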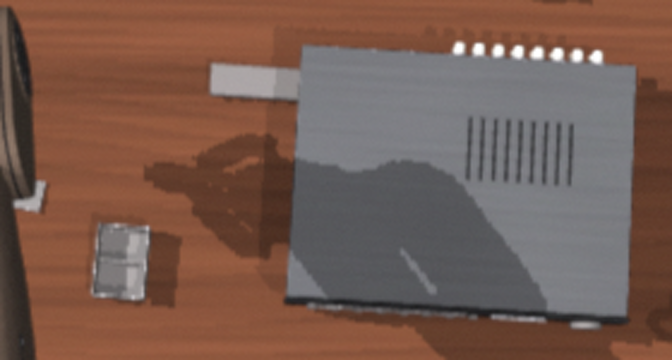

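```bash
python3 -c "
from station import ctrl; print(ctrl.hand_in())"
```

```text
the job is handed in; nothing more can be done
None
```

The job is handed in: I measured a gap of about 8 mm, slid one packer under the short foot, and pushed the taper in on top until it bit at about 7 N. The recorder had not moved in the last picture; I did not press on the corner again to test that it stands firm.

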